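# Clear the pile: parts cups, hub and power brick to their organiser places

## Task

Somebody piled the loaner kit up on the notebook. Take the pile apart from the top down, one thing at a time, and put each away upright or flat in the organiser piece made for it: the tall cup in the narrow cup stand, then the wide cup in the wide cup stand, then the hub in the long narrow tray, then the power brick in the broad tray. Let the tapered cups settle in their stands by their own weight rather than pushing them in, do not tip a cup over, and leave the stapler and the roll of tape where they are.

Things in the scene. Friction and masses are not known exactly. Their poses are not given: they have to be found in the camera images.
- tall_cup_center (a point): Tall slim tapered white plastic cup, open at the top, 98 high, 30 across at the foot and 46 at the rim (48 over the small rolled rim), wall and floor 3 thick. Starts nested in the wide cup, standing on its inner floor, its rim 37 above the wide cup's rim, so its top 37 mm can be grasped from above across the outside. The point is on its axis half-way up (49 above the foot); z is its axis, up.
- wide_cup_center (a point): Wide squat tapered white plastic cup, open at the top, 64 high, 38 across at the foot and 60 at the rim (62 over the small rolled rim), wall and floor 3 thick. Starts standing on the middle of the hub with the tall cup nested in it. The point is on its axis half-way up (32 above the foot); z is its axis, up.
- hub_center (a point): Light grey USB hub, a flat bar 30 (its x) by 100 (its y, long axis) by 14 high. Starts lying roughly crosswise on the power brick, under the cups. The point is its centre, half-way up; z up.
- brick_center (a point): Black power brick, a box 92 (its x, long axis) by 48 (its y) by 30 high. Starts at the bottom of the pile, lying flat on a notebook whose top is 11 above the bench. The point is its centre, half-way up; z up.
- tall_stand_floor (a point): Narrow cup stand: grey plastic flared round socket on a 68 wide round foot, fixed. It is 35 high with a 46 wide mouth; the inside tapers to 33 at its flat floor, 5 above the bench. The point is the centre of that floor, where the foot of the tall cup rests; z up.
- wide_stand_floor (a point): Wide cup stand: grey plastic flared round socket on an 80 wide round foot, fixed. It is 27 high with a 53 wide mouth; the inside tapers to 41 at its flat floor, 5 above the bench. The point is the centre of that floor, where the foot of the wide cup rests; z up.
- hub_tray_floor (a point): Long narrow grey tray for the hub, fixed: inside 47 (its x) by 116 (its y, long axis), walls 3 thick and 11 high above the bench, each long wall with a 64 wide finger gap in the middle. The point is the centre of its floor, 3 above the bench; z up. The hub's long axis goes along y, either way round.
- brick_tray_floor (a point): Broad grey tray for the power brick, fixed: inside 110 (its x, long axis) by 66 (its y), walls 3 thick and 17 high above the bench, each long wall with a 64 wide finger gap in the middle. The point is the centre of its floor, 3 above the bench; z up. The brick's long axis goes along x, either way round.
- stapler_center (a point): Bystander: desk stapler, 36 by 150 (its y) by 49 high, loose on the bench at the right. The point is 24 above its underside. Not to be moved.
- tape_center (a point): Bystander: small roll of black tape, 58 across, 19 high, loose on the bench at the left. The point is its centre. Not to be moved.
There are look-alikes about, which are no part of the job. Leave any green look-alike of the part that bears wide_cup_center alone.

How it is judged:
By the outcome, as a careful person would: the job done as asked, in the order asked, and still so for the second after the job is handed in, with the robot touching nothing.
It also fails if it takes over 118 s, if anything falls off the work surface, if the arm or the gripper's body presses on something with over 40 N, if the wrist force passes 120 N, or if a joint passes its speed limit or range.

## Robot

A 6-joint arm with a two-finger parallel gripper is mounted at the origin on a cart in front of the work surface, level with it; the furniture and walls round the work are solid. World frame = base frame: x ahead of the robot, y to its left, z up, the work surface at z = 0. Lengths are in m, angles in rad, forces in N, time in s.
With the tool pointing down it reaches from about 0.375 to 0.975 m from the base axis. Payload 3.8 kg.
Tool frame: the origin (TCP) lies where the fingers leave the gripper's body, on its centre line; the fingertips stand 73 mm ahead of it and the grasp point (between the pads) lies 54 mm ahead of it; z points along the fingers, y is the line along which they close (so a half turn about z gives the same grasp; the last joint's range is limited). The gripper opens to 85 mm and grips with 20 to 120 N. Pads are 22 mm wide; open, the fingers measure 114 mm over their backs; the gripper's body (76 mm by 85 mm) begins 54 mm behind the grasp point. The pads swing forward as they close: fully open they stand 13 mm farther back than shut.
Start: joints at [-1.175, 0.264, 1.604, -0, 1.274, -0.037], TCP at [0.283, -0.613, 0.304] pointing down, gripper open.
Joint ranges: [-2.63, 2.63], [-0.94, 2.18], [0.31, 2.57], [-1.31, 4.45], [0, 2.66], [-2.55, 2.55]. Speed limits (rad/s): [2.57, 2.57, 3.14, 3.14, 3.14, 3.14].

## Interface

Orientations are given as a unit quaternion [x, y, z, w].
In Python, from workcell import readout, imaging, env gives the robot as it stands. The module is installed in compiled form; this text tells all that it offers.
- The arm moves only by the tool play_rows, never from a script. Its argument "rows" is a list of rows, each a list of 6 numbers: the shift along the tool's x, y, z as a fraction of full scale, then the turn, a rotation vector about the tool's x, y, z as a fraction of full scale. A call has 1 to 20 rows; each row is the pose to reach, as a shift and turn from the pose commanded when the call began, along the tool's axes at that moment, turning the shorter way round; what a row does not reach only later rows make up. Full scale, the value 1, is 0.3 m for a shift and pi rad for a turn. A row lasts 1/12 s, in which the tool goes at most 41.7 mm and 7.16 degrees, less where a joint would pass 70% of its speed; a pose out of reach is approached as far as the arm can. A call with a number of a shift or a turn outside -1 to 1 is refused whole. A call with a gripper value outside its range is refused whole. "gripper" is the closure, from -1 (fully open) to 1 (shut), so that 0 is half open, set as the call begins (left out, the last holds). The fingers move at their own pace and stop on an object; the grip force is fixed at half the most. Time passes only in rows, so rows that repeat a pose let the fingers close. It gives the time, the measured TCP pose, the force, the opening and the grip force at its end, in the units of the state.
- readout.observe(): the state, without advancing time (a new reading comes with each control period).
- imaging.snapshot(name): name is "scene" or "top" or "wrist"; returns a dict with "image" (420x560x3 uint8, red, green, blue), "camera_matrix" (3x3 intrinsics, pixels), "D" ([k1, k2, p1, p2, k3] as OpenCV has them; the pictures are not rectified), "eye" and "rotation" of the camera in the world; the wrist camera has in their place "tool_from_camera" (4x4, takes a point from camera to tool coordinates, whose origin is the TCP and whose axes are the flange's). Camera axes: x right, y down, z forward; pixel columns grow to the right and rows downward; lengths in m; the calibration is good to about 2 mm. A picture is of the moment at which its call begins: read the wrist's pose just before it. There is no depth.
- env.hand_in(): hands the job in; it is judged then, once.
The state is a dict: "time_s": time; "joint_positions": joint angles; "joint_velocities": joint speeds; "joint_torque": joint torques, N m; "ee_pos": TCP position; "ee_rot": TCP orientation; "contact_force": force on the tool from outside, world axes, zero at the start; "ft_torque": the same for the moment, N m; "gripper_width": finger opening in m; "grip_force": force on a finger pad.
Only numpy, scipy, OpenCV 4.12 (cv2) and the standard library are available. Lean on these libraries where they do the work, as an engineer would, in place of code of your own. Each camera call takes 0.05 s, during which the arm holds its last target. There are 200 camera calls.

## Working session

There is one attempt and no reset: what is moved stays moved. The work goes in short steps, Python scripts to look and compute and a tool call to move; the robot and the scene stay as the last step left them, time stands still between calls to the robot, and variables do not carry over. Pictures are saved under pics/ and viewed, at most 14 in all, crops included, and the job is handed in when it is done.

Besides the shell and the picture viewer there is one more tool, called after "Call:" as a command line: name --pt "numbers of a row" for each row, then --argument value for the rest. play_rows: Moves the arm, as the interface text tells. Shift numbers are shares of 0.3 m and turn numbers shares of pi rad, none past 1 either way. Its arguments: {"type":"object","properties":{"rows":{"type":"array"},"gripper":{"type":"number"}},"required":["rows"]}

```bash
mkdir -p pics
cat > h.py <<'E'
import numpy as np, cv2
from scipy.spatial.transform import Rotation as R
from workcell import readout, imaging, env
def snap(n,f=None):
    s=readout.observe(); d=imaging.snapshot(n)
    if n=='wrist':
        T=np.eye(4);T[:3,:3]=R.from_quat(s['ee_rot']).as_matrix();T[:3,3]=s['ee_pos']
        T=T@np.array(d['tool_from_camera']); d['eye']=T[:3,3]; d['rotation']=T[:3,:3]
    if f: cv2.imwrite('pics/'+f,d['image'][:,:,::-1])
    return d
def ray(d,px):
    u=cv2.undistortPoints(np.array(px,float).reshape(-1,1,2),np.array(d['camera_matrix']),np.array(d['D'])).reshape(-1,2)
    v=np.c_[u,np.ones(len(u))]@np.array(d['rotation']).T
    return np.array(d['eye']),v
def onz(d,px,z):
    e,v=ray(d,px); return e+v*((z-e[2])/v[:,2])[:,None]
def proj(d,P):
    Rm=np.array(d['rotation']).T; t=-Rm@np.array(d['eye'])
    return cv2.projectPoints(np.array(P,float).reshape(-1,1,3),cv2.Rodrigues(Rm)[0],t,np.array(d['camera_matrix']),np.array(d['D']))[0].reshape(-1,2)
E
python3 - <<'E'
from h import *
for n in('top','scene'):
    d=snap(n,n+'0.png'); print(n,d['eye'],d['rotation'],d['camera_matrix'])
s=readout.observe(); print(s['ee_pos'],s['ee_rot'],s['time_s'])
print(np.array(snap('wrist')['eye']),imaging.snapshot('wrist')['tool_from_camera'])
E
```

```text
top [0.26460356 0.00323762 1.30517518] [ 0.70834836 -0.69937055  0.07259024 -0.06208126] [[458.29033884   0.         280.83954633]
 [  0.         458.29033884 208.96060762]
 [  0.           0.           1.        ]]
scene [0.04745145 0.8529428  1.14073286] [-0.23890916  0.89878088 -0.35634287  0.09019486] [[478.58837738   0.         283.62098037]
 [  0.         478.58837738 213.2480072 ]
 [  0.           0.           1.        ]]
[ 0.28288675 -0.61228349  0.30264078] [ 9.76676476e-01  2.14713642e-01 -2.00737563e-04 -1.03623016e-03] 0.1
[ 0.34343375 -0.58570457  0.37328347] [[ 6.39547169e-04 -9.65335370e-01 -2.61011906e-01  6.61155723e-02]
 [ 9.99999636e-01  4.70172568e-04  7.11357306e-04  1.11699768e-03]
 [-5.63977729e-04 -2.61012266e-01  9.65335319e-01 -7.06413993e-02]
 [ 0.00000000e+00  0.00000000e+00  0.00000000e+00  1.00000000e+00]]
```

View pics/top0.png

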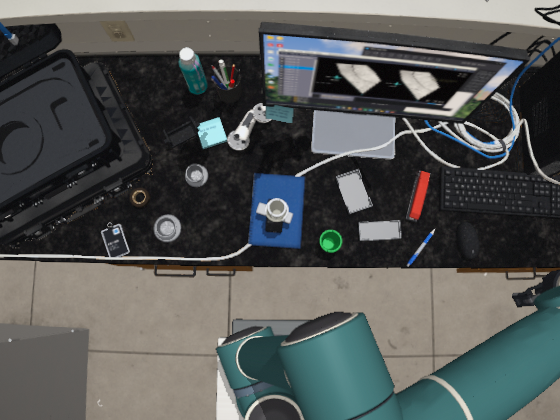

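View pics/scene0.png

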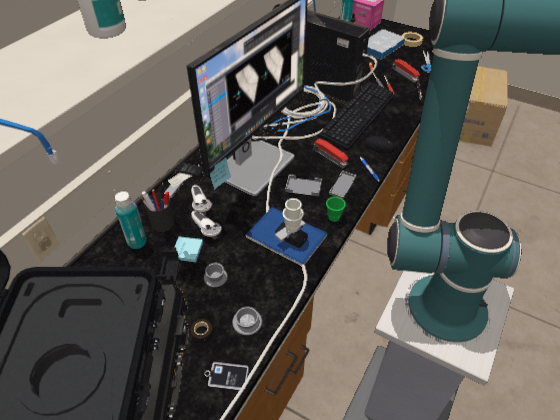

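The top view shows the pile on the blue notebook at about (275,210). The stands are at (196,175) and (167,228), and the trays at (354,191) and (380,231). There is a green look-alike cup at (330,241), the stapler at (419,196) and the tape at (139,198). Camera rotation is a quaternion, so I'll fix the helper and zoom in.

```bash
sed -i "s/    if f: cv2/    else: d['rotation']=R.from_quat(d['rotation']).as_matrix()\n    if f: cv2/" h.py
python3 - <<'E'
from h import *
d=snap('top'); I=d['image'][:,:,::-1]
cv2.imwrite('pics/topc.png',cv2.resize(I[150:260,150:420],None,fx=2.9,fy=2.9,interpolation=cv2.INTER_CUBIC))
g=cv2.cvtColor(d['image'],cv2.COLOR_RGB2GRAY); hsv=cv2.cvtColor(d['image'],cv2.COLOR_RGB2HSV)
for nm,(x0,y0,x1,y1),z,lo,hi in [('narrow',(180,160,212,192),.035,70,255),('wide',(150,210,186,246),.027,70,255),('trayA',(332,165,376,218),.017,90,255),('trayB',(355,216,405,246),.011,90,255),('halfpile',(255,190,296,232),.139,150,255)]:
    m=cv2.inRange(g[y0:y1,x0:x1],lo,hi)
    cs,_=cv2.findContours(m,cv2.RETR_EXTERNAL,cv2.CHAIN_APPROX_NONE)
    c=max(cs,key=cv2.contourArea); r=cv2.minAreaRect(c); p=cv2.boxPoints(r)+[x0,y0]
    for zz in (0,z):
        W=onz(d,np.r_[p,p.mean(0,keepdims=True)],zz)[:,:2]
        e=W[1]-W[0],W[2]-W[1]
        print(nm,zz,np.round(W[4],4),[ (round(np.linalg.norm(a),4),round(np.degrees(np.arctan2(a[1],a[0])),1)) for a in e],p.mean(0))
E
```

```text
narrow 0 [0.6152 0.2366] [(np.float64(0.0657), np.float64(-89.4)), (np.float64(0.0672), np.float64(-177.4))] [196. 175.]
narrow 0.035 [0.6058 0.2304] [(np.float64(0.0639), np.float64(-89.4)), (np.float64(0.0654), np.float64(-177.4))] [196. 175.]
wide 0 [0.4574 0.3138] [(np.float64(0.0766), np.float64(-89.1)), (np.float64(0.0789), np.float64(-177.1))] [167.  227.5]
wide 0.027 [0.4535 0.3074] [(np.float64(0.0751), np.float64(-89.1)), (np.float64(0.0773), np.float64(-177.1))] [167.  227.5]
trayA 0 [ 0.5739 -0.2278] [(np.float64(0.0769), np.float64(-67.7)), (np.float64(0.1219), np.float64(-160.6))] [353.44792342 190.90226364]
trayA 0.017 [ 0.5699 -0.2248] [(np.float64(0.0759), np.float64(-67.7)), (np.float64(0.1203), np.float64(-160.6))] [353.44792342 190.90226364]
trayB 0 [ 0.4583 -0.3024] [(np.float64(0.1231), np.float64(-87.0)), (np.float64(0.0565), np.float64(-179.7))] [379.58386415 230.09664536]
trayB 0.011 [ 0.4567 -0.2998] [(np.float64(0.1221), np.float64(-87.0)), (np.float64(0.056), np.float64(-179.7))] [379.58386415 230.09664536]
halfpile 0 [5.161e-01 1.000e-04] [(np.float64(0.0674), np.float64(-25.0)), (np.float64(0.1033), np.float64(-116.3))] [275.70000076 209.09999871]
halfpile 0.139 [4.893e-01 4.000e-04] [(np.float64(0.0602), np.float64(-25.0)), (np.float64(0.0923), np.float64(-116.3))] [275.70000076 209.09999871]
```

View pics/topc.png

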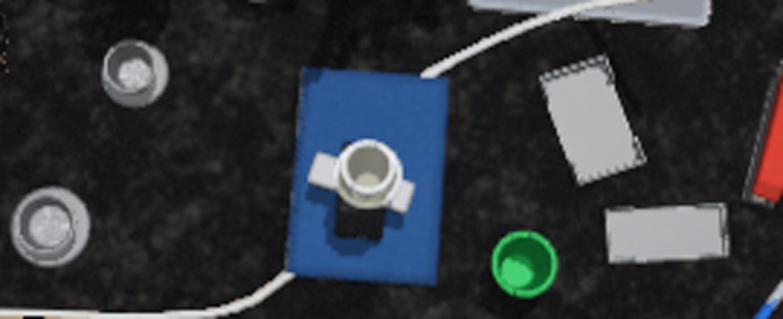

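```bash
cat >> h.py <<'E'
def go(x,y,z,phi,cur=None):
    s=readout.observe(); Rm=R.from_quat(s['ee_rot']); p=np.array(s['ee_pos'])
    if cur is not None: p,Rm=np.array(cur[:3]),Rt(cur[3])
    t=Rm.inv().apply(np.array([x,y,z])-p)/.3
    w=(Rm.inv()*Rt(phi)).as_rotvec()/np.pi
    print(np.round(t,3),np.round(w,3),'rows>=',max(np.linalg.norm(t)*.3/.0417,np.linalg.norm(w)*180/7.16))
def Rt(phi):
    f=np.radians(phi); c,s_=np.cos(f),np.sin(f)
    return R.from_matrix(np.array([[c,s_,0],[s_,-c,0],[0,0,-1.]]))
E
python3 - <<'E'
from h import *
d=snap('top'); print(onz(d,[[276.9,209.7]],.156),onz(d,[[330.7,241]],.06), onz(d,[[275,203],[300,25],[260,25],[520,50],[395,157]],.0))
s=readout.observe();print(s['time_s'])
go(.38,-.35,.32,50); go(.485,0,.34,74,(.38,-.35,.32,50))
E
```

```text
[[ 0.48455696 -0.00262724  0.156     ]] [[ 0.41767069 -0.15170065  0.06      ]] [[ 0.53416964  0.00235593  0.        ]
 [ 1.12248081 -0.06989362  0.        ]
 [ 1.11970981  0.05913569  0.        ]
 [ 1.07193304 -0.81194252  0.        ]
 [ 0.68098122 -0.35671372  0.        ]]
0.3
[ 0.661 -0.659 -0.055] [-0.   -0.   -0.14] rows>= 6.724452051716097
[ 1.119 -0.482 -0.067] [ 0.     0.    -0.133] rows>= 8.775962777525292
```

Call:
play_rows --pt "0.66 -0.66 -0.055 0 0 -0.14" --pt "0.66 -0.66 -0.055 0 0 -0.14" --pt "0.66 -0.66 -0.055 0 0 -0.14" --pt "0.66 -0.66 -0.055 0 0 -0.14" --pt "0.66 -0.66 -0.055 0 0 -0.14" --pt "0.66 -0.66 -0.055 0 0 -0.14" --pt "0.66 -0.66 -0.055 0 0 -0.14" --pt "0.66 -0.66 -0.055 0 0 -0.14" --pt "0.66 -0.66 -0.055 0 0 -0.14" --pt "0.66 -0.66 -0.055 0 0 -0.14" --gripper -1

```text
time_s: 1.13
ee_pos: [0.3799, -0.3503, 0.3206]
ee_rot: [0.906, 0.423, -0.0, 0.001]
contact_force: [-0.2, 0.1, 0.1]
gripper_width: 0.0856
grip_force: 0.0
```

Call:
play_rows --pt "0.95 -0.41 -0.067 0 0 -0.13" --pt "0.95 -0.41 -0.067 0 0 -0.13" --pt "0.95 -0.41 -0.067 0 0 -0.13" --pt "0.95 -0.41 -0.067 0 0 -0.13" --pt "0.95 -0.41 -0.067 0 0 -0.13" --pt "0.95 -0.41 -0.067 0 0 -0.13" --pt "0.95 -0.41 -0.067 0 0 -0.13" --pt "0.95 -0.41 -0.067 0 0 -0.13" --pt "0.95 -0.41 -0.067 0 0 -0.13" --pt "0.95 -0.41 -0.067 0 0 -0.13" --pt "0.95 -0.41 -0.067 0 0 -0.13"

```text
time_s: 2.05
ee_pos: [0.4689, -0.0539, 0.3402]
ee_rot: [0.802, 0.597, -0.001, 0.0]
contact_force: [0.4, -0.5, 0.0]
gripper_width: 0.0856
grip_force: 0.0
```

Run:
```python
from h import *
s=readout.observe();print(s['time_s'],s['ee_pos'],s['joint_positions'],s['gripper_width'])
d=snap('wrist','w1.png'); print(proj(d,[.485,-.002,.156]))
print(d['eye'])
```

```text
2.05 [ 0.46887355 -0.05394244  0.34017628] [-1.66822547e-01 -1.49761037e-01  1.97303211e+00 -8.90263579e-04
  1.31900260e+00  1.24357995e-01] 0.08559155494482239
[[278.68326629 136.11143299]]
[0.4884116  0.00839125 0.41075355]
```

View pics/w1.png

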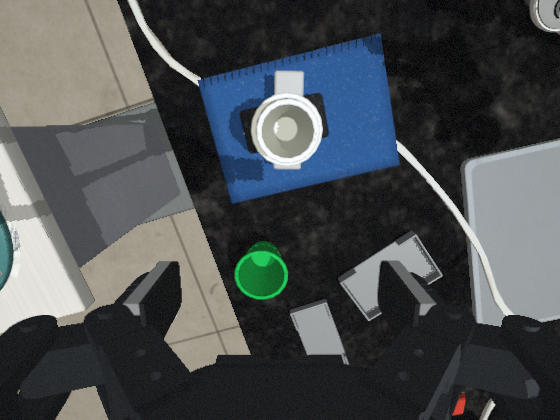

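The wrist view shows the cups' rims at about (287,128), the hub ends at (289,82) and (288,163), and the dark brick from (245,125) to (327,115). I'll measure the rim.

```bash
cat >> h.py <<'E'
def circ(c,r,z,n=40):
    t=np.linspace(0,2*np.pi,n,endpoint=False); return np.c_[c[0]+r*np.cos(t),c[1]+r*np.sin(t),0*t+z]
E
python3 - <<'E'
from h import *
d=snap('wrist'); I=np.ascontiguousarray(d['image'][:,:,::-1]); g=cv2.cvtColor(I,cv2.COLOR_BGR2GRAY)
print(d['camera_matrix'][0])
c=[.485,-.002]
o=onz(d,[[290,126],[287,128]],.156); print(o)
for cc,col in ((c,(0,0,255)),(o[0],(255,0,0))):
    for r,z in((.024,.156),(.031,.119)): cv2.polylines(I,[np.int32(proj(d,circ(cc,r,z)).reshape(-1,1,2)*8)],True,col,1,cv2.LINE_AA,3)
cv2.imwrite('pics/w1c.png',cv2.resize(I[40:220,190:410],None,fx=3,fy=3,interpolation=cv2.INTER_CUBIC))
E
```

```text
[330.04984235   0.         279.09981209]
[[0.49514448 0.00247571 0.156     ]
 [0.49258346 0.00172226 0.156     ]]
```

View pics/w1c.png

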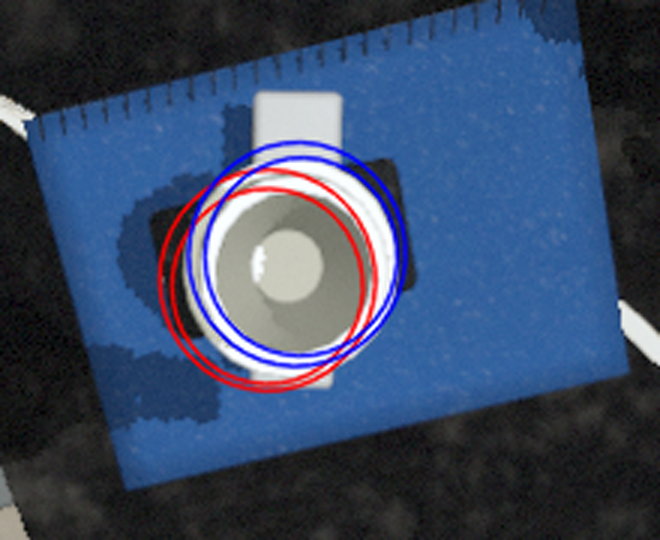

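Run:
```python
from h import *
go(.489,0,.30,74)
```

```text
[0.193 0.013 0.134] [-0.     0.    -0.004] rows>= 1.690054253204313
```

Call:
play_rows --pt "0.1 0.007 0.07 0 0 -0.004" --pt "0.193 0.013 0.134 0 0 -0.004" --pt "0.193 0.013 0.134 0 0 -0.004" --pt "0.193 0.013 0.134 0 0 -0.004" --pt "0.193 0.013 0.134 0 0 -0.004"

```text
time_s: 2.57
ee_pos: [0.489, 0.0006, 0.3004]
ee_rot: [0.798, 0.602, -0.0, 0.0]
contact_force: [0.0, -0.0, -0.9]
gripper_width: 0.0856
grip_force: 0.0
```

```bash
cat >> h.py <<'E'
def inner(d,p0,z,lo=60,hi=215,half=70):
    """centre of the largest darker blob around the projected point p0 (cup interior), cast on z"""
    u=proj(d,p0)[0].astype(int); x0,y0=np.maximum(u-half,0)
    g=cv2.GaussianBlur(cv2.cvtColor(d['image'],cv2.COLOR_RGB2GRAY),(3,3),0)[y0:y0+2*half,x0:x0+2*half]
    cs,_=cv2.findContours(cv2.inRange(g,lo,hi),cv2.RETR_EXTERNAL,cv2.CHAIN_APPROX_NONE)
    out=[]
    for c in cs:
        if cv2.contourArea(c)<400: continue
        e=cv2.fitEllipse(cv2.convexHull(c)); ctr=np.array(e[0])+[x0,y0]
        out.append((np.round(onz(d,[ctr],z)[0],4),np.round(ctr,1),np.round(e[1],1)))
    return out
E
python3 - <<'E'
from h import *
s=readout.observe();print(s['ee_pos'])
d=snap('wrist','w2.png')
for o in inner(d,[.489,0,.156],.155,60,225): print(o)
cv2.imwrite('pics/w2c.png',cv2.resize(d['image'][100:330,150:420,::-1],None,fx=2.5,fy=2.5))
E
```

```text
[0.48901862 0.00058038 0.30040599]
(array([0.4957, 0.0219, 0.155 ]), array([278.6, 188. ]), array([151.7, 173. ]))
```

View pics/w2c.png

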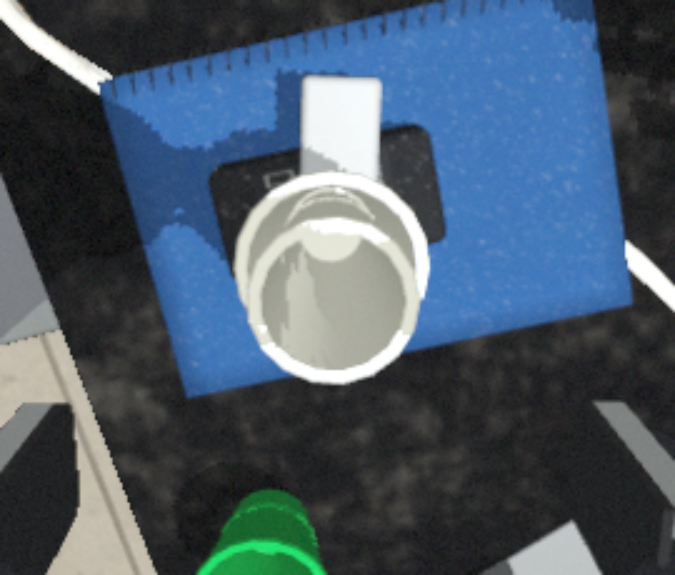

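The tall rim's centre is at about px (283,220), and the wide rim behind it at about (283,206). The hub lies along the image's vertical.

Run:
```python
from h import *
d=snap('wrist'); o=onz(d,[[283.2,220]],.156)[0]; print(o)
for r,z in((.024,.156),(.031,.119)): 
    q=(proj(d,circ(o,r,z))-[150,100])*2.5; print(q.min(0),q.max(0))
x,y=o[:2]; go(x,y,.24,74); go(x,y,.196,74); print(np.round(o,4))
for x,y,z,a,b in((.6145,.236,.30,74,(o[0],o[1],.30,74)),):go(x,y,z,a,b)
```

```text
[ 4.93092043e-01 -3.77627081e-04  1.56000000e-01]
[245.01189408 213.39274899] [420.76657424 381.8793272 ]
[233.30520739 168.24769961] [429.23831458 358.21640674]
[0.001 0.012 0.204] [0. 0. 0.] rows>= 1.4720435608832503
[0.001 0.012 0.351] [0. 0. 0.] rows>= 2.5260041759006016
[ 4.931e-01 -4.000e-04  1.560e-01]
[0.869 0.172 0.   ] [0. 0. 0.] rows>= 6.372505169406593
```

Call:
play_rows --pt "0 0.012 0.1 0 0 0" --pt "0 0.012 0.2 0 0 0" --pt "0 0.012 0.27 0 0 0" --pt "0 0.012 0.32 0 0 0" --pt "0 0.012 0.351 0 0 0" --pt "0 0.012 0.351 0 0 0" --pt "0 0.012 0.351 0 0 0" --pt "0 0.012 0.351 0 0 0"

```text
time_s: 3.33
ee_pos: [0.4937, 0.0004, 0.1966]
ee_rot: [0.798, 0.602, 0.001, 0.001]
contact_force: [-0.2, -0.8, 0.7]
gripper_width: 0.0855
grip_force: 0.0
```

Call:
play_rows --pt "0 0 0 0 0 0" --pt "0 0 0 0 0 0" --pt "0 0 0 0 0 0" --pt "0 0 0 0 0 0" --pt "0 0 0 0 0 0" --pt "0 0 0 0 0 0" --pt "0 0 0 0 0 0" --pt "0 0 0 0 0 0" --gripper 0.2

```text
time_s: 4.0
ee_pos: [0.4931, 0.0009, 0.1963]
ee_rot: [0.798, 0.603, 0.001, 0.0]
contact_force: [-1.7, 0.4, 4.5]
gripper_width: 0.0436
grip_force: 60.3
```

Call:
play_rows --pt "0 0 -0.02 0 0 0" --pt "0 0 -0.06 0 0 0" --pt "0 0 -0.12 0 0 0" --pt "0 0 -0.19 0 0 0" --pt "0 0 -0.26 0 0 0" --pt "0 0 -0.32 0 0 0" --pt "0 0 -0.36 0 0 0" --pt "0 0 -0.37 0 0 0" --pt "0 0 -0.37 0 0 0"

```text
time_s: 4.75
ee_pos: [0.4931, 0.0008, 0.3074]
ee_rot: [0.798, 0.603, 0.001, 0.001]
contact_force: [0.4, -0.4, -0.7]
gripper_width: 0.0437
grip_force: 61.0
```

Run:
```python
from h import *
s=readout.observe();print(s['ee_pos'],s['gripper_width'],s['contact_force'])
go(.60,.21,.307,74)
d=snap('wrist','w3.png'); t=snap('top')
cv2.imwrite('pics/t3.png',np.hstack([d['image'][60:380,110:450,::-1],cv2.resize(t['image'][150:260,180:300,::-1],(350,320))]))
```

```text
[0.49306662 0.00079623 0.30739806] 0.04368058386855286 [ 0.42186681 -0.43559256 -0.65045968]
[0.768 0.152 0.002] [ 0.001 -0.     0.001] rows>= 5.634273237767986
```

View pics/t3.png

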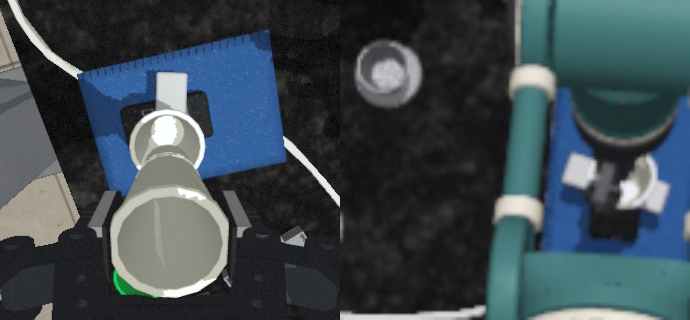

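The tall cup is held upright and the wide cup stayed put. Next I'll move near the narrow stand and look.

Call:
play_rows --pt "0.05 0.01 0 0 0 0" --pt "0.12 0.03 0 0 0 0" --pt "0.22 0.05 0 0 0 0" --pt "0.32 0.08 0 0 0 0" --pt "0.42 0.11 0 0 0 0" --pt "0.52 0.13 0 0 0 0" --pt "0.6 0.16 0 0 0 0" --pt "0.66 0.172 0 0 0 0" --pt "0.69 0.172 0 0 0 0" --pt "0.69 0.172 0 0 0 0" --pt "0.69 0.172 0 0 0 0"

```text
time_s: 5.77
ee_pos: [0.598, 0.1855, 0.3044]
ee_rot: [0.798, 0.603, -0.002, -0.0]
contact_force: [-0.3, -0.2, 0.1]
gripper_width: 0.0437
grip_force: 61.0
```

Run:
```python
from h import *
s=readout.observe();print(s['ee_pos'])
d=snap('wrist'); g=cv2.cvtColor(d['image'],cv2.COLOR_RGB2GRAY); I=np.ascontiguousarray(d['image'][:,:,::-1])
for r,z in((.034,.0),(.023,.035)): cv2.polylines(I,[np.int32(proj(d,circ((.6145,.236),r,z)).reshape(-1,1,2)*8)],True,(0,0,255),1,cv2.LINE_AA,3)
cv2.imwrite('pics/w4.png',cv2.resize(I[30:330,130:430],None,fx=2,fy=2))
```

```text
[0.59795977 0.18549157 0.30442612]
```

View pics/w4.png

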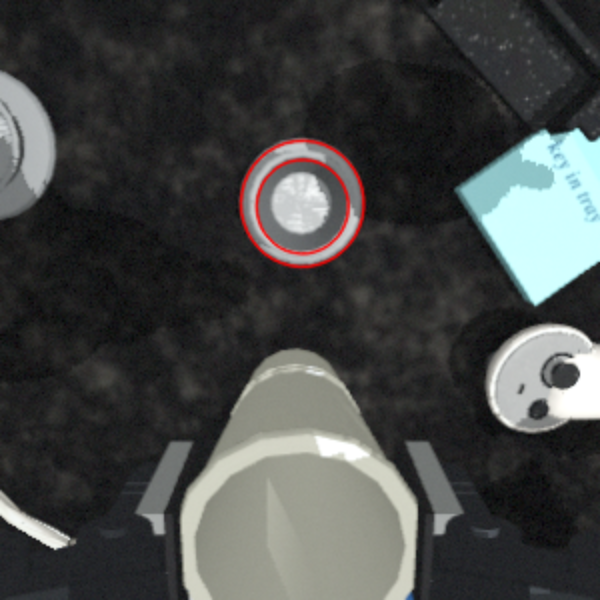

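The stand matches the outline drawn at (0.6145, 0.236). Next I'll check the cup foot's offset from the tool axis, using its far edge at px (278.5,204).

Run:
```python
from h import *
s=readout.observe(); d=snap('wrist')
f=onz(d,[[278.5,204]],.166)[0]; print(R.from_quat(s['ee_rot']).inv().apply(f-s['ee_pos'])-[.015,0,0])
# rim outer edges in rows: far edge crop (300,432)
f=onz(d,[[280,246]],.264)[0]; print(R.from_quat(s['ee_rot']).inv().apply(f-s['ee_pos'])-[.024,0,0])
go(.6145,.236,.200,74); go(.6145,.236,.146,74)
```

```text
[-0.0019446   0.00055951  0.13885662]
[-0.00212626  0.00120735  0.04083968]
[0.18  0.006 0.351] [-0.  0.  0.] rows>= 2.8367346078582734
[0.18  0.007 0.531] [-0.  0.  0.] rows>= 4.0330039046012
```

Call:
play_rows --pt "0.05 0 0 0 0 0" --pt "0.12 0.003 0 0 0 0" --pt "0.17 0.006 0.02 0 0 0" --pt "0.187 0.006 0.08 0 0 0" --pt "0.187 0.006 0.16 0 0 0" --pt "0.187 0.006 0.25 0 0 0" --pt "0.187 0.006 0.33 0 0 0" --pt "0.187 0.006 0.38 0 0 0" --pt "0.187 0.006 0.4 0 0 0" --pt "0.187 0.006 0.4 0 0 0" --pt "0.187 0.006 0.4 0 0 0" --pt "0.187 0.006 0.4 0 0 0"

```text
time_s: 6.87
ee_pos: [0.6169, 0.2396, 0.1877]
ee_rot: [0.798, 0.603, 0.001, 0.0]
contact_force: [0.8, -0.3, -0.5]
gripper_width: 0.0436
grip_force: 61.1
```

Run:
```python
from h import *
s=readout.observe();print(s['ee_pos'],s['contact_force'])
x=[.6145+.002*.276,.236+.002*.96]; go(*x,.1453,74); print(x)
```

```text
[0.61694798 0.23960748 0.18774448] [ 0.75273553 -0.30423417 -0.52403804]
[-0.007 -0.005  0.141] [ 0.001 -0.001  0.001] rows>= 1.0196715095621887
[0.615052, 0.23792]
```

Call:
play_rows --pt "-0.007 -0.005 0.02 0 0 0" --pt "-0.007 -0.005 0.05 0 0 0" --pt "-0.007 -0.005 0.08 0 0 0" --pt "-0.007 -0.005 0.11 0 0 0" --pt "-0.007 -0.005 0.13 0 0 0" --pt "-0.007 -0.005 0.141 0 0 0" --pt "-0.007 -0.005 0.141 0 0 0" --pt "-0.007 -0.005 0.141 0 0 0"

```text
time_s: 7.53
ee_pos: [0.6139, 0.2379, 0.1437]
ee_rot: [0.798, 0.603, 0.0, -0.0]
contact_force: [-0.6, 0.8, 1.3]
gripper_width: 0.0439
grip_force: 61.2
```

Call:
play_rows --pt "0 0 0 0 0 0" --pt "0 0 0 0 0 0" --pt "0 0 0 0 0 0" --pt "0 0 0 0 0 0" --pt "0 0 0 0 0 0" --pt "0 0 0 0 0 0" --pt "0 0 0 0 0 0" --gripper -0.7

```text
time_s: 8.12
ee_pos: [0.6139, 0.2376, 0.1437]
ee_rot: [0.798, 0.603, 0.0, -0.0]
contact_force: [-0.8, -0.3, -0.1]
gripper_width: 0.0728
grip_force: 0.0
```

Call:
play_rows --pt "0 0 -0.03 0 0 0" --pt "0 0 -0.08 0 0 0" --pt "0 0 -0.16 0 0 0" --pt "0 0 -0.26 0 0 0" --pt "0 0 -0.36 0 0 0" --pt "0 0 -0.46 0 0 0" --pt "0 0 -0.52 0 0 0" --pt "0 0 -0.52 0 0 0" --gripper -1

```text
time_s: 8.78
ee_pos: [0.6163, 0.2385, 0.3073]
ee_rot: [0.798, 0.603, 0.005, 0.002]
contact_force: [1.0, 0.1, 0.3]
gripper_width: 0.0853
grip_force: 0.0
```

Run:
```python
from h import *
s=readout.observe();print(s['ee_pos'],s['contact_force'],s['time_s'])
d=snap('wrist'); I=np.ascontiguousarray(d['image'][:,:,::-1])
cv2.polylines(I,[np.int32(proj(d,circ((.6145,.236),.024,.103)).reshape(-1,1,2)*8)],True,(0,0,255),1,cv2.LINE_AA,3)
cv2.imwrite('pics/w5.png',I)
go(.493,.03,.30,74)
```

```text
[0.6163239  0.23850563 0.30728281] [0.95404628 0.09478671 0.33111026] 8.7833
[-0.779 -0.203  0.01 ] [ 0.002 -0.001  0.001] rows>= 5.7916733698846
```

View pics/w5.png

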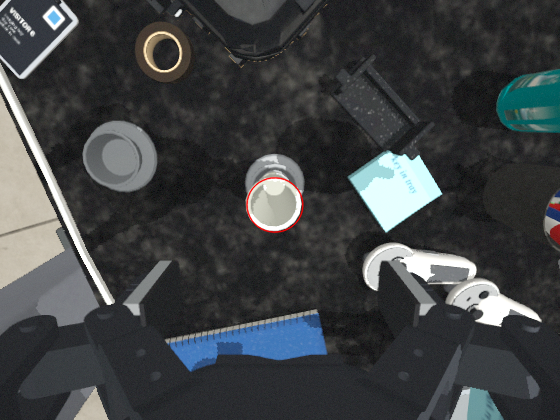

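The tall cup is seated upright. Its rim matches the predicted seated outline at px (274,206). On to the wide cup.

Run:
```python
from h import *
go(.493,-.001,.27,74)
```

```text
[-0.879 -0.175  0.109] [ 0.002 -0.001  0.001] rows>= 6.494673900087299
```

Call:
play_rows --pt "-0.1 -0.02 0 0 0 0" --pt "-0.22 -0.05 0 0 0 0" --pt "-0.35 -0.07 0 0 0 0" --pt "-0.48 -0.1 0 0 0 0" --pt "-0.6 -0.12 0.02 0 0 0" --pt "-0.72 -0.15 0.05 0 0 0" --pt "-0.82 -0.17 0.09 0 0 0" --pt "-0.879 -0.175 0.109 0 0 0" --pt "-0.879 -0.175 0.109 0 0 0" --pt "-0.879 -0.175 0.109 0 0 0"

```text
time_s: 9.67
ee_pos: [0.4899, -0.0022, 0.2654]
ee_rot: [0.799, 0.602, -0.001, -0.001]
contact_force: [0.4, 1.3, -0.8]
gripper_width: 0.0852
grip_force: 0.0
```

Run:
```python
from h import *
s=readout.observe();print(s['ee_pos'],s['contact_force'],s['time_s'])
d=snap('wrist'); I=np.ascontiguousarray(d['image'][:,:,::-1])
c=(.493,-.0005)
cv2.polylines(I,[np.int32(proj(d,circ(c,.031,.119)).reshape(-1,1,2)*8)],True,(0,0,255),1,cv2.LINE_AA,3)
m=cv2.inRange(cv2.cvtColor(d['image'],cv2.COLOR_RGB2HSV),(0,0,140),(180,60,255))
cv2.imwrite('pics/w6.png',cv2.resize(I[80:360,130:430],None,fx=2,fy=2))
```

```text
[ 0.48991684 -0.00220756  0.2653513 ] [ 0.4380968   1.34220773 -0.82083025] 9.6667
```

View pics/w6.png

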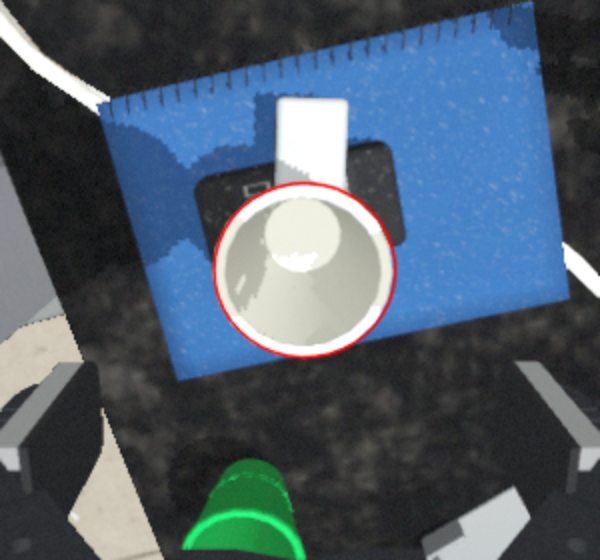

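Run:
```python
from h import *
go(.493,-.0008,.157,74)
```

```text
[0.004 0.007 0.364] [-0. -0.  0.] rows>= 2.6185678655793883
```

Call:
play_rows --pt "0 0.003 0.04 0 0 0" --pt "0.004 0.007 0.1 0 0 0" --pt "0.004 0.007 0.18 0 0 0" --pt "0.004 0.007 0.26 0 0 0" --pt "0.004 0.007 0.31 0 0 0" --pt "0.004 0.007 0.34 0 0 0" --pt "0.004 0.007 0.35 0 0 0" --pt "0.004 0.007 0.35 0 0 0" --pt "0.004 0.007 0.35 0 0 0"

```text
time_s: 10.47
ee_pos: [0.4944, -0.0007, 0.1626]
ee_rot: [0.798, 0.603, 0.0, 0.0]
contact_force: [0.0, 0.7, 0.8]
gripper_width: 0.0855
grip_force: 0.0
```

Run:
```python
from h import *
go(.493,-.0008,.157,74)
```

```text
[-0.002 -0.004  0.019] [ 0.    -0.     0.001] rows>= 0.13878102359185704
```

Call:
play_rows --pt "-0.002 -0.004 0.01 0 0 0" --pt "-0.002 -0.004 0.019 0 0 0" --pt "-0.002 -0.004 0.019 0 0 0" --pt "-0.002 -0.004 0.019 0 0 0"

```text
time_s: 10.8
ee_pos: [0.4924, -0.0014, 0.1566]
ee_rot: [0.798, 0.603, 0.0, 0.0]
contact_force: [-0.0, 0.6, -1.1]
gripper_width: 0.0855
grip_force: 0.0
```

Call:
play_rows --pt "0 0 0 0 0 0" --pt "0 0 0 0 0 0" --pt "0 0 0 0 0 0" --pt "0 0 0 0 0 0" --pt "0 0 0 0 0 0" --pt "0 0 0 0 0 0" --pt "0 0 0 0 0 0" --pt "0 0 0 0 0 0" --gripper 0

```text
time_s: 11.47
ee_pos: [0.4926, -0.0014, 0.1574]
ee_rot: [0.798, 0.603, 0.0, 0.0]
contact_force: [-3.2, 0.0, 5.3]
gripper_width: 0.0569
grip_force: 62.3
```

Call:
play_rows --pt "0 0 -0.02 0 0 0" --pt "0 0 -0.06 0 0 0" --pt "0 0 -0.12 0 0 0" --pt "0 0 -0.19 0 0 0" --pt "0 0 -0.26 0 0 0" --pt "0 0 -0.32 0 0 0" --pt "0 0 -0.36 0 0 0" --pt "0 0 -0.37 0 0 0" --pt "0 0 -0.37 0 0 0" --pt "0 0 -0.37 0 0 0" --pt "0 0 -0.37 0 0 0"

```text
time_s: 12.38
ee_pos: [0.4914, -0.0012, 0.2658]
ee_rot: [0.798, 0.603, -0.001, -0.001]
contact_force: [-0.4, 0.2, -0.8]
gripper_width: 0.0566
grip_force: 63.8
```

Run:
```python
from h import *
go(.44,.26,.268,74)
s=readout.observe();print(s['ee_pos'],s['gripper_width'],s['time_s'])
```

```text
[ 0.791 -0.403 -0.007] [-0.001  0.     0.001] rows>= 6.385115979348374
[ 0.49136656 -0.00124834  0.26580504] 0.05660923246854045 12.3833
```

Call:
play_rows --pt "0.05 -0.02 0 0 0 0" --pt "0.13 -0.06 0 0 0 0" --pt "0.23 -0.11 0 0 0 0" --pt "0.33 -0.16 0 0 0 0" --pt "0.44 -0.22 0 0 0 0" --pt "0.55 -0.27 0 0 0 0" --pt "0.65 -0.32 0 0 0 0" --pt "0.73 -0.37 0 0 0 0" --pt "0.78 -0.4 0 0 0 0" --pt "0.78 -0.4 0 0 0 0" --pt "0.78 -0.4 0 0 0 0" --pt "0.78 -0.4 0 0 0 0"

```text
time_s: 13.38
ee_pos: [0.4405, 0.256, 0.2662]
ee_rot: [0.798, 0.603, -0.001, 0.0]
contact_force: [0.2, -0.5, -0.3]
gripper_width: 0.0565
grip_force: 63.8
```

Run:
```python
from h import *
s=readout.observe();print(s['ee_pos'])
d=snap('wrist'); I=np.ascontiguousarray(d['image'][:,:,::-1])
for r,z in((.04,.0),(.0265,.027)): cv2.polylines(I,[np.int32(proj(d,circ((.457,.313),r,z)).reshape(-1,1,2)*8)],True,(0,0,255),1,cv2.LINE_AA,3)
cv2.imwrite('pics/w7.png',cv2.resize(I[60:360,130:430],None,fx=2,fy=2))
```

```text
[0.44048622 0.25595602 0.26616833]
```

View pics/w7.png

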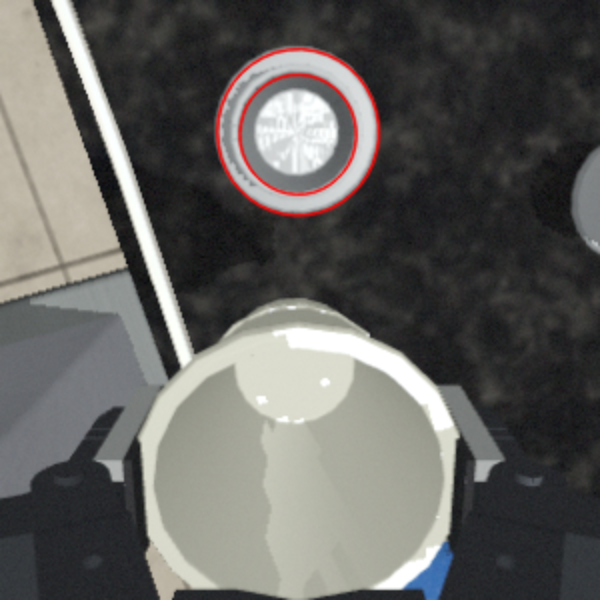

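The stand outline matches, and the wide cup is upright with its rim's far edge at px (278.5,223.5).

Run:
```python
from h import *
s=readout.observe(); d=snap('wrist'); Ri=R.from_quat(s['ee_rot']).inv()
for p,z,r in(([278.5,223.5],.2282,.031),([277.5,242.5],.1672,0)):
    print(Ri.apply(onz(d,[p],z)[0]-s['ee_pos'])-[r,0,0])
go(.457,.313,.15,74)
```

```text
[0.00020316 0.00066924 0.03816657]
[1.21138739e-03 5.88436150e-05 9.92137065e-02]
[ 0.199 -0.001  0.389] [-0.  0.  0.] rows>= 3.142329844988485
```

Call:
play_rows --pt "0.05 0 0 0 0 0" --pt "0.12 0 0 0 0 0" --pt "0.18 0 0.03 0 0 0" --pt "0.197 -0.001 0.09 0 0 0" --pt "0.197 -0.001 0.17 0 0 0" --pt "0.197 -0.001 0.25 0 0 0" --pt "0.197 -0.001 0.32 0 0 0" --pt "0.197 -0.001 0.37 0 0 0" --pt "0.197 -0.001 0.39 0 0 0" --pt "0.197 -0.001 0.39 0 0 0" --pt "0.197 -0.001 0.39 0 0 0" --pt "0.197 -0.001 0.39 0 0 0"

```text
time_s: 14.48
ee_pos: [0.4579, 0.314, 0.1517]
ee_rot: [0.798, 0.602, 0.001, 0.0]
contact_force: [0.3, -0.4, -0.5]
gripper_width: 0.0568
grip_force: 63.8
```

Run:
```python
from h import *
s=readout.observe();print(s['ee_pos'],s['contact_force'])
go(.457,.313,.109,74)
```

```text
[0.45785807 0.31402006 0.15170638] [ 0.2665244  -0.4419298  -0.54529916]
[-0.004 -0.002  0.142] [ 0.001 -0.001  0.   ] rows>= 1.024632491979258
```

Call:
play_rows --pt "-0.004 -0.002 0.02 0 0 0" --pt "-0.004 -0.002 0.05 0 0 0" --pt "-0.004 -0.002 0.08 0 0 0" --pt "-0.004 -0.002 0.11 0 0 0" --pt "-0.004 -0.002 0.13 0 0 0" --pt "-0.004 -0.002 0.139 0 0 0" --pt "-0.004 -0.002 0.139 0 0 0" --pt "-0.004 -0.002 0.139 0 0 0"

```text
time_s: 15.15
ee_pos: [0.4557, 0.3125, 0.1082]
ee_rot: [0.798, 0.603, -0.0, 0.0]
contact_force: [-0.2, 0.2, -0.8]
gripper_width: 0.0568
grip_force: 63.8
```

Call:
play_rows --pt "0 0 0 0 0 0" --pt "0 0 0 0 0 0" --pt "0 0 0 0 0 0" --pt "0 0 0 0 0 0" --pt "0 0 0 0 0 0" --pt "0 0 0 0 0 0" --pt "0 0 0 0 0 0" --pt "0 0 0 0 0 0" --gripper -1

```text
time_s: 15.82
ee_pos: [0.4559, 0.3125, 0.1086]
ee_rot: [0.798, 0.603, 0.0, -0.0]
contact_force: [-0.5, -0.2, -0.6]
gripper_width: 0.0851
grip_force: 0.0
```

Call:
play_rows --pt "0 0 -0.03 0 0 0" --pt "0 0 -0.08 0 0 0" --pt "0 0 -0.16 0 0 0" --pt "0 0 -0.26 0 0 0" --pt "0 0 -0.36 0 0 0" --pt "0 0 -0.46 0 0 0" --pt "0 0 -0.52 0 0 0" --pt "0 0 -0.52 0 0 0" --pt "0 0 -0.52 0 0 0" --pt "0 0 -0.52 0 0 0"

```text
time_s: 16.65
ee_pos: [0.4553, 0.3122, 0.264]
ee_rot: [0.798, 0.603, -0.001, -0.0]
contact_force: [-0.2, -0.1, -0.7]
gripper_width: 0.0856
grip_force: 0.0
```

Run:
```python
from h import *
s=readout.observe();print(s['ee_pos'],s['contact_force'],s['time_s'])
d=snap('wrist'); I=np.ascontiguousarray(d['image'][:,:,::-1])
for c,r,z in(((.457,.313),.031,.069),((.6145,.236),.024,.103)):
    cv2.polylines(I,[np.int32(proj(d,circ(c,r,z)).reshape(-1,1,2)*8)],True,(0,0,255),1,cv2.LINE_AA,3)
cv2.imwrite('pics/w8.png',I)
go(.483,.04,.30,74);go(.49,-.01,.27,74)
```

```text
[0.45529991 0.31220449 0.26395317] [-0.16122816 -0.1285021  -0.69277215] 16.65
[-0.847  0.338 -0.122] [-0.001  0.001  0.001] rows>= 6.616582369314414
[-1.     0.406 -0.022] [-0.001  0.001  0.001] rows>= 7.768930278395076
```

View pics/w8.png

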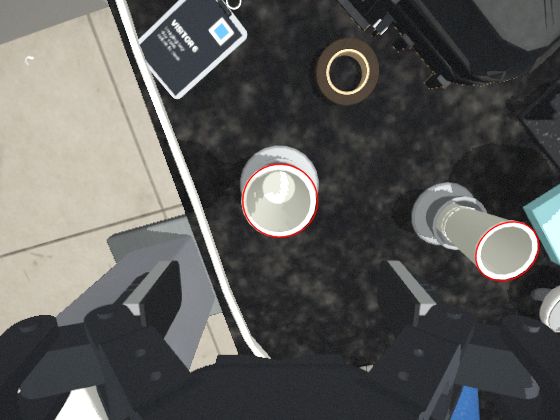

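Both cups sit at their predicted seated outlines. Next is the hub.

Call:
play_rows --pt "-0.06 0.02 0 0 0 0" --pt "-0.15 0.05 0 0 0 0" --pt "-0.27 0.1 0 0 0 0" --pt "-0.4 0.15 0 0 0 0" --pt "-0.53 0.21 0 0 0 0" --pt "-0.66 0.27 0 0 0 0" --pt "-0.78 0.32 0 0 0 0" --pt "-0.88 0.36 0 0 0 0" --pt "-0.95 0.39 0 0 0 0" --pt "-0.98 0.4 0 0 0 0" --pt "-0.98 0.4 0 0 0 0" --pt "-0.98 0.4 0 0 0 0"

```text
time_s: 17.7
ee_pos: [0.4901, -0.0029, 0.2633]
ee_rot: [0.798, 0.602, -0.001, -0.001]
contact_force: [-0.0, 1.1, -0.4]
gripper_width: 0.0852
grip_force: 0.0
```

```bash
cat >> h.py <<'E'
def rect(d,m,z,p0=None):
    cs,_=cv2.findContours(m,cv2.RETR_EXTERNAL,cv2.CHAIN_APPROX_NONE)
    for c in sorted(cs,key=cv2.contourArea)[::-1][:4]:
        W=onz(d,c.reshape(-1,2),z)[:,:2]
        r=cv2.minAreaRect((W*1e3).astype(np.float32)); b=cv2.boxPoints(r)
        e=[b[1]-b[0],b[2]-b[1]]; l=max(e,key=np.linalg.norm)
        print('c',np.round(r[0],1),'size',np.round(r[1],1),'long',round(np.degrees(np.arctan2(l[1],l[0]))%180,1), 'px',c.reshape(-1,2).mean(0).round())
E
python3 - <<'E'
from h import *
s=readout.observe();print(s['ee_pos'],s['time_s'])
d=snap('wrist','w9.png'); hsv=cv2.cvtColor(d['image'],cv2.COLOR_RGB2HSV)
m=cv2.inRange(hsv,(0,0,150),(180,45,255)); rect(d,m,.055)
k=cv2.inRange(hsv,(0,0,0),(180,110,75)); n=cv2.inRange(hsv,(100,120,30),(130,255,255))
print('brick'); 
q=np.int32(proj(d,[[.44,-.08,.011],[.44,.08,.011],[.56,.08,.011],[.56,-.08,.011]]))
w=np.zeros_like(k); cv2.fillPoly(w,[q],255); rect(d,k&w,.041)
E
```

```text
[ 0.49012647 -0.0028611   0.2632883 ] 17.7
c [332.1 145.1] size [118.8 108.4] long 81.9 px [45. 89.]
c [312.7  -3.8] size [160.4 101.5] long 15.8 px [ 95. 240.]
c [ 685.  -114.4] size [101.7 208.6] long 113.4 px [501. 265.]
c [499.9   5.4] size [98.9 35.4] long 72.7 px [285. 185.]
brick
c [467.5   8.2] size [48.4 37.7] long 85.8 px [252. 186.]
c [500.9  77.3] size [  9.3 110.4] long 176.9 px [268. 104.]
c [527.    2.1] size [50.7 27.2] long 74.1 px [316. 180.]
c [490.  -65.7] size [ 6.5 88.8] long 177.3 px [296. 257.]
```

View pics/w9.png

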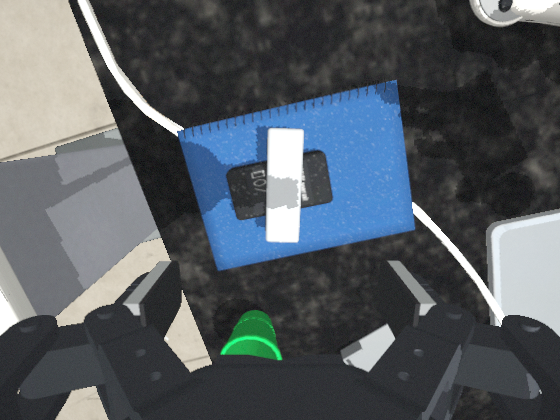

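The hub's corners are at about (270,128), (303,129), (299,242) and (266,241). The brick's are at (228,170), (327,150), (333,203) and (237,219).

Run:
```python
from h import *
d=snap('wrist')
for p,z in(([(270,128),(303,129),(299,242),(266,241)],.055),([(228,168),(327,149),(333,203),(236,219)],.041)):
    W=onz(d,p,z)[:,:2]; print(W.mean(0).round(4),[(np.linalg.norm(W[(i+1)%4]-W[i]).round(4),np.degrees(np.arctan2(*(W[(i+1)%4]-W[i])[::-1])).round(1)) for i in range(4)])
    h=W.mean(0)
    if z>.05: go(h[0],h[1],.16,72.5); go(h[0],h[1],.101,72.5)
```

```text
[0.498  0.0063] [(np.float64(0.0271), np.float64(-17.5)), (np.float64(0.0988), np.float64(-106.9)), (np.float64(0.0297), np.float64(162.3)), (np.float64(0.0987), np.float64(71.7))]
[0.033 0.018 0.346] [-0.001 -0.     0.009] rows>= 2.50487893059948
[0.033 0.018 0.543] [-0.001 -0.     0.009] rows>= 3.9145003776340213
[0.4948 0.0064] [(np.float64(0.0891), np.float64(-5.0)), (np.float64(0.0493), np.float64(-97.3)), (np.float64(0.0906), np.float64(173.9)), (np.float64(0.0477), np.float64(80.8))]
```

Call:
play_rows --pt "0.033 0.018 0.04 0 0 0.008" --pt "0.033 0.018 0.1 0 0 0.008" --pt "0.033 0.018 0.18 0 0 0.008" --pt "0.033 0.018 0.26 0 0 0.008" --pt "0.033 0.018 0.32 0 0 0.008" --pt "0.033 0.018 0.36 0 0 0.008" --pt "0.033 0.018 0.38 0 0 0.008" --pt "0.033 0.018 0.38 0 0 0.008" --pt "0.033 0.018 0.38 0 0 0.008" --pt "0.033 0.018 0.38 0 0 0.008" --pt "0.033 0.018 0.38 0 0 0.008" --gripper 0

```text
time_s: 18.72
ee_pos: [0.4998, 0.005, 0.152]
ee_rot: [0.805, 0.593, 0.001, 0.001]
contact_force: [-0.1, -0.3, 1.2]
gripper_width: 0.0432
grip_force: 0.0
```

Run:
```python
from h import *
go(.498,.0063,.116,72.5)
s=readout.observe();print(s['ee_pos'],s['gripper_width'])
d=snap('wrist','w10.png')
```

```text
[ 0.002 -0.007  0.12 ] [ 0.001 -0.     0.001] rows>= 0.8652556617887989
[0.49978197 0.00501711 0.15201429] 0.04322408158089216
```

View pics/w10.png

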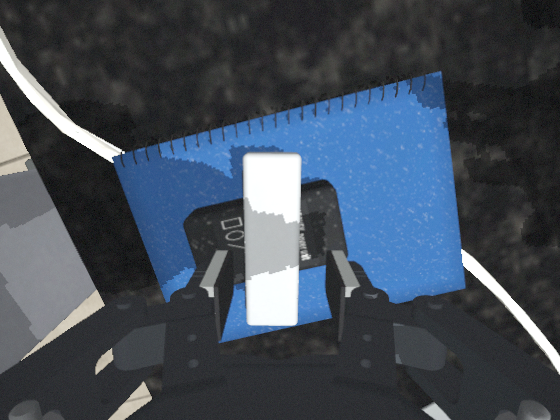

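The hub lies vertical in the image at x≈272 and the fingers straddle it centred on 279, so I need to shift about 3 mm to tool −y. I'll descend to just above the brick top.

Call:
play_rows --pt "0.002 -0.01 0.03 0 0 0" --pt "0.002 -0.01 0.06 0 0 0" --pt "0.002 -0.01 0.09 0 0 0" --pt "0.002 -0.01 0.11 0 0 0" --pt "0.002 -0.01 0.117 0 0 0" --pt "0.002 -0.01 0.117 0 0 0" --pt "0.002 -0.01 0.117 0 0 0"

```text
time_s: 19.35
ee_pos: [0.4959, 0.0064, 0.1151]
ee_rot: [0.806, 0.593, -0.0, -0.0]
contact_force: [-0.6, -0.4, 0.4]
gripper_width: 0.0426
grip_force: 0.0
```

Call:
play_rows --pt "0 0 0 0 0 0" --pt "0 0 0 0 0 0" --pt "0 0 0 0 0 0" --pt "0 0 0 0 0 0" --pt "0 0 0 0 0 0" --pt "0 0 0 0 0 0" --gripper 0.5

```text
time_s: 19.85
ee_pos: [0.4966, 0.0064, 0.1161]
ee_rot: [0.806, 0.593, 0.001, 0.0]
contact_force: [1.0, -0.0, 2.4]
gripper_width: 0.0281
grip_force: 61.3
```

Call:
play_rows --pt "0 0 -0.02 0 0 0" --pt "0 0 -0.05 0 0 0" --pt "0 0 -0.1 0 0 0" --pt "0 0 -0.16 0 0 0" --pt "0 0 -0.22 0 0 0" --pt "0 0 -0.27 0 0 0" --pt "0 0 -0.3 0 0 0" --pt "0 0 -0.3 0 0 0" --pt "0 0 -0.3 0 0 0" --pt "0 0 -0.3 0 0 0"

```text
time_s: 20.68
ee_pos: [0.4953, 0.0065, 0.2046]
ee_rot: [0.806, 0.593, -0.001, -0.001]
contact_force: [-0.0, 0.4, -1.3]
gripper_width: 0.0283
grip_force: 60.8
```

Run:
```python
from h import *
s=readout.observe();print(s['ee_pos'],s['gripper_width'],s['contact_force'])
d=snap('wrist'); hsv=cv2.cvtColor(d['image'],cv2.COLOR_RGB2HSV)
Ri=R.from_quat(s['ee_rot']).inv()
m=cv2.inRange(hsv,(0,0,150),(180,45,255)); m[:,:200]=0; m[:,360:]=0
cs,_=cv2.findContours(m,cv2.RETR_EXTERNAL,cv2.CHAIN_APPROX_SIMPLE)
for c in cs:
    if cv2.contourArea(c)<800: continue
    ap=cv2.approxPolyDP(c,6,True).reshape(-1,2); W=onz(d,ap,s['ee_pos'][2]-.061)
    print(ap.tolist(),np.round(Ri.apply(W-s['ee_pos'])*1e3,1).tolist())
n=cv2.inRange(hsv,(100,120,30),(130,255,255)); c=max(cv2.findContours(n,0,2)[0],key=cv2.contourArea); print('notebook',cv2.boxPoints(cv2.minAreaRect(c)).tolist())
# tray B from here?
print(proj(d,[[.4567,-.2998,.011],[.57,-.225,.017]]))
go(.47,-.22,.205,93)
```

```text
[0.49528786 0.00646794 0.20459507] 0.02829818042199565 [-0.02702229  0.35628209 -1.32275566]
[[248, 163], [249, 354], [309, 354], [316, 168]] [[49.3, -11.5, 61.0], [-40.2, -13.2, 61.0], [-40.2, 15.0, 61.0], [47.3, 15.6, 61.0]]
notebook [[149.51119995117188, 141.88201904296875], [415.20782470703125, 80.56739044189453], [455.3876037597656, 254.67974853515625], [189.69097900390625, 315.994384765625]]
[[328.57886149 476.55699437]
 [422.12078462 402.91962945]]
[-0.746  0.145 -0.002] [-0.001  0.    -0.113] rows>= 5.464264575976971
```

Run:
```python
from h import *
go(.54,-.275,.25,93)
```

```text
[-0.851  0.422 -0.153] [-0.001  0.    -0.113] rows>= 6.922776473827368
```

Call:
play_rows --pt "-0.05 0.02 -0.05 0 0 -0.01" --pt "-0.12 0.06 -0.1 0 0 -0.02" --pt "-0.22 0.11 -0.153 0 0 -0.035" --pt "-0.33 0.16 -0.153 0 0 -0.05" --pt "-0.44 0.22 -0.153 0 0 -0.065" --pt "-0.55 0.27 -0.153 0 0 -0.08" --pt "-0.66 0.33 -0.153 0 0 -0.095" --pt "-0.75 0.37 -0.153 0 0 -0.105" --pt "-0.82 0.41 -0.153 0 0 -0.113" --pt "-0.85 0.422 -0.153 0 0 -0.113" --pt "-0.85 0.422 -0.153 0 0 -0.113" --pt "-0.85 0.422 -0.153 0 0 -0.113" --pt "-0.85 0.422 -0.153 0 0 -0.113"

```text
time_s: 21.82
ee_pos: [0.5404, -0.2733, 0.2505]
ee_rot: [0.688, 0.726, 0.0, -0.001]
contact_force: [-0.2, -0.0, -0.6]
gripper_width: 0.0281
grip_force: 60.8
```

```bash
cat >> h.py <<'E'
def tray(d,c,L,W,ang,z=0.0):
    hsv=cv2.cvtColor(d['image'],cv2.COLOR_RGB2HSV); m=cv2.inRange(hsv,(0,0,95),(180,50,255))
    a=np.radians(ang); u=np.array([np.cos(a),np.sin(a)]); v=np.array([-u[1],u[0]])
    P=[np.r_[np.array(c)+i*u*(L/2+.02)+j*v*(W/2+.015),z] for i,j in((1,1),(1,-1),(-1,-1),(-1,1))]
    w=np.zeros(m.shape,np.uint8); q=np.int32(proj(d,P)); cv2.fillPoly(w,[q],255); print('roi',q.tolist())
    return m&w
E
python3 - <<'E'
from h import *
s=readout.observe();print(s['ee_pos'],s['gripper_width'],s['time_s'])
d=snap('wrist')
for c,L,W,a in(((.457,-.301),.122,.053,93),((.572,-.2265),.116,.072,20)):
    m=tray(d,c,L,W,a); rect(d,m,0); rect(d,m,.008)
    ctr=cv2.moments(m,True); print('mom',onz(d,[[ctr['m10']/ctr['m00'],ctr['m01']/ctr['m00']]],.003))
E
```

```text
[ 0.54043395 -0.27327861  0.25048112] 0.02813882156175007 21.8167
roi [[145, 129], [233, 129], [238, 285], [161, 284]]
c [ 456.7 -301.8] size [ 56.7 126. ] long 92.7 px [193. 219.]
c [ 496.5 -360.1] size [43.8 13.9] long 73.8 px [231. 269.]
c [ 458.7 -299.5] size [ 55.3 122.9] long 92.7 px [193. 219.]
c [ 497.5 -356.3] size [42.7 13.5] long 73.8 px [231. 269.]
mom [[ 0.45971307 -0.299814    0.003     ]]
roi [[382, 63], [404, 170], [253, 215], [219, 115]]
c [ 567.2 -235.7] size [141.8  89.3] long 19.4 px [329. 144.]
c [ 566.4 -235. ] size [138.3  87.1] long 19.4 px [329. 144.]
mom [[ 0.5672518  -0.23115701  0.003     ]]
```

Run:
```python
from h import *
go(.458,-.2985,.14,92.7)
```

```text
[-0.07  -0.279  0.37 ] [-0.    -0.     0.002] rows>= 3.3699137198309086
```

Call:
play_rows --pt "-0.015 -0.06 0 0 0 0" --pt "-0.035 -0.15 0 0 0 0" --pt "-0.055 -0.23 0.02 0 0 0.002" --pt "-0.068 -0.27 0.07 0 0 0.002" --pt "-0.07 -0.279 0.15 0 0 0.002" --pt "-0.07 -0.279 0.23 0 0 0.002" --pt "-0.07 -0.279 0.3 0 0 0.002" --pt "-0.07 -0.279 0.35 0 0 0.002" --pt "-0.07 -0.279 0.37 0 0 0.002" --pt "-0.07 -0.279 0.37 0 0 0.002" --pt "-0.07 -0.279 0.37 0 0 0.002" --pt "-0.07 -0.279 0.37 0 0 0.002"

```text
time_s: 22.87
ee_pos: [0.4594, -0.3002, 0.1418]
ee_rot: [0.69, 0.724, 0.0, 0.001]
contact_force: [1.1, 0.3, 0.1]
gripper_width: 0.0279
grip_force: 60.8
```

Run:
```python
from h import *
s=readout.observe();print(s['ee_pos'],s['contact_force'])
d=snap('wrist'); hsv=cv2.cvtColor(d['image'],cv2.COLOR_RGB2HSV); Ri=R.from_quat(s['ee_rot']).inv()
m=cv2.inRange(hsv,(0,0,215),(180,45,255)); m[:,:200]=0; m[:,360:]=0
c=max(cv2.findContours(m,0,1)[0],key=cv2.contourArea).reshape(-1,2)
print(c.min(0),c.max(0)); f=onz(d,[[c[:,0].mean(),c[:,1].min()]],s['ee_pos'][2]-.061)[0]; print(Ri.apply(f-s['ee_pos']))
go(.458,-.2985,.0805,92.7)
```

```text
[ 0.45944416 -0.30017749  0.14181253] [1.08252058 0.27906661 0.05271322]
[250 295] [310 359]
[-0.00947778  0.00143936  0.06101679]
[ 0.007 -0.005  0.205] [ 0.001  0.001 -0.   ] rows>= 1.4761938947825242
```

Call:
play_rows --pt "0.005 -0.003 0.03 0 0 0" --pt "0.005 -0.003 0.07 0 0 0" --pt "0.005 -0.003 0.11 0 0 0" --pt "0.005 -0.003 0.15 0 0 0" --pt "0.005 -0.003 0.18 0 0 0" --pt "0.005 -0.003 0.195 0 0 0" --pt "0.005 -0.003 0.202 0 0 0" --pt "0.005 -0.003 0.202 0 0 0" --pt "0.005 -0.003 0.202 0 0 0"

```text
time_s: 23.67
ee_pos: [0.4577, -0.2988, 0.0796]
ee_rot: [0.691, 0.723, 0.0, 0.0]
contact_force: [0.2, -0.3, -0.3]
gripper_width: 0.028
grip_force: 60.8
```

Call:
play_rows --pt "0 0 0 0 0 0" --pt "0 0 0 0 0 0" --pt "0 0 0 0 0 0" --pt "0 0 0 0 0 0" --pt "0 0 0 0 0 0" --gripper 0.1

```text
time_s: 24.08
ee_pos: [0.4577, -0.2987, 0.0801]
ee_rot: [0.691, 0.723, 0.0, 0.0]
contact_force: [0.5, 0.3, 0.5]
gripper_width: 0.0385
grip_force: 0.0
```

Call:
play_rows --pt "0 0 -0.03 0 0 0" --pt "0 0 -0.08 0 0 0" --pt "0 0 -0.16 0 0 0" --pt "0 0 -0.26 0 0 0" --pt "0 0 -0.36 0 0 0" --pt "0 0 -0.46 0 0 0" --pt "0 0 -0.52 0 0 0" --pt "0 0 -0.56 0 0 0" --pt "0 0 -0.56 0 0 0" --pt "0 0 -0.56 0 0 0"

```text
time_s: 24.92
ee_pos: [0.4575, -0.2986, 0.2481]
ee_rot: [0.69, 0.723, 0.0, 0.001]
contact_force: [0.7, 0.2, -0.6]
gripper_width: 0.0386
grip_force: 0.0
```

Run:
```python
from h import *
s=readout.observe();print(s['ee_pos'],s['time_s'])
d=snap('wrist'); hsv=cv2.cvtColor(d['image'],cv2.COLOR_RGB2HSV)
v=hsv[...,2]
for c,L,W,a in(((.457,-.301),.122,.053,93),):
    m=tray(d,c,L,W,a); print('tray');rect(d,m,0)
    mm=m>0; print(np.percentile(v[mm],[5,25,50,75,95]))
    for th in(170,200,225): print(th);rect(d,m&cv2.inRange(v,th,255),.017)
q=np.round(proj(d,[.458,-.3,.017])[0]).astype(int); print(q,v[q[1],q[0]-60:q[0]+61:4].tolist(), v[q[1]-90:q[1]+91:6,q[0]].tolist())
```

```text
[ 0.45754352 -0.29861675  0.24813789] 24.9167
roi [[231, 106], [321, 105], [317, 267], [238, 267]]
tray
c [ 458.6 -301.2] size [ 55.3 126.6] long 92.9 px [279. 188.]
[123.   176.75 212.   242.   246.  ]
170
c [ 458.9 -294.6] size [ 50.6 112.6] long 93.9 px [274. 185.]
c [ 461.  -343.5] size [50.  25.7] long 2.7 px [280. 244.]
200
c [ 458.7 -295.6] size [ 48.4 109. ] long 92.7 px [276. 185.]
c [ 481.1 -354.9] size [8.8 1.1] long 2.6 px [300. 251.]
c [ 431.9 -253.2] size [0.  7.9] long 91.5 px [252. 142.]
225
c [ 459.4 -299.8] size [26.4 96.7] long 92.1 px [281. 190.]
[279 195] [32, 37, 46, 49, 39, 39, 34, 32, 42, 204, 205, 142, 240, 242, 241, 242, 243, 244, 246, 212, 213, 213, 54, 50, 46, 59, 50, 40, 39, 47, 34] [39, 37, 40, 42, 174, 215, 210, 246, 244, 245, 244, 243, 242, 243, 242, 242, 241, 243, 242, 243, 242, 243, 242, 227, 103, 28, 33, 40, 46, 50, 54]
```

The hub is in its tray, at (0.459,-0.300) against the tray's (0.4585,-0.301). Next is the brick.

Run:
```python
from h import *
go(.485,-.01,.25,-6)
```

```text
[ 0.955  0.138 -0.01 ] [-0.001  0.     0.548] rows>= 13.7789706387396
```

Call:
play_rows --pt "0.05 0.01 -0.01 0 0 0.03" --pt "0.12 0.02 -0.01 0 0 0.07" --pt "0.2 0.03 -0.01 0 0 0.11" --pt "0.28 0.04 -0.01 0 0 0.15" --pt "0.36 0.05 -0.01 0 0 0.19" --pt "0.44 0.06 -0.01 0 0 0.23" --pt "0.52 0.07 -0.01 0 0 0.27" --pt "0.6 0.09 -0.01 0 0 0.31" --pt "0.68 0.1 -0.01 0 0 0.35" --pt "0.76 0.11 -0.01 0 0 0.39" --pt "0.83 0.12 -0.01 0 0 0.43" --pt "0.89 0.13 -0.01 0 0 0.47" --pt "0.93 0.138 -0.01 0 0 0.51" --pt "0.955 0.138 -0.01 0 0 0.54" --pt "0.955 0.138 -0.01 0 0 0.548" --pt "0.955 0.138 -0.01 0 0 0.548" --pt "0.955 0.138 -0.01 0 0 0.548" --pt "0.955 0.138 -0.01 0 0 0.548" --gripper -1

```text
time_s: 26.47
ee_pos: [0.4849, -0.0106, 0.2494]
ee_rot: [0.999, -0.052, -0.001, 0.0]
contact_force: [0.3, 0.2, 0.7]
gripper_width: 0.0855
grip_force: 0.0
```

Run:
```python
from h import *
s=readout.observe();print(s['ee_pos'],s['time_s'],s['joint_positions'])
d=snap('wrist','w11.png'); hsv=cv2.cvtColor(d['image'],cv2.COLOR_RGB2HSV)
k=cv2.bitwise_not(cv2.inRange(hsv,(95,90,40),(135,255,255)))
w=np.zeros_like(k); q=np.int32(proj(d,circ((.495,.006),.062,.03))); cv2.fillPoly(w,[q],255)
m=cv2.morphologyEx(k&w,cv2.MORPH_OPEN,np.ones((5,5))); print(q.min(0),q.max(0)); rect(d,m,.041)
c=max(cv2.findContours(m,0,1)[0],key=cv2.contourArea); print(cv2.approxPolyDP(c,5,True).reshape(-1,2).tolist())
```

```text
[ 0.48489534 -0.01063918  0.2494422 ] 26.4667 [-7.32570061e-02 -5.56403927e-02  2.05869736e+00 -8.16765823e-05
  1.14103778e+00  1.60136411e+00]
[188 116] [327 253]
c [494.1   4.1] size [46.1 90.4] long 175.9 px [260. 189.]
[[281, 138], [231, 142], [239, 241], [287, 237]]
```

Run:
```python
from h import *
go(.4941,.0041,.13,-4.1)
```

```text
[ 0.025 -0.052  0.399] [ 0.     0.001 -0.01 ] rows>= 2.902559406936687
```

Call:
play_rows --pt "0.025 -0.052 0.05 0 0 -0.01" --pt "0.025 -0.052 0.12 0 0 -0.01" --pt "0.025 -0.052 0.2 0 0 -0.01" --pt "0.025 -0.052 0.28 0 0 -0.01" --pt "0.025 -0.052 0.34 0 0 -0.01" --pt "0.025 -0.052 0.38 0 0 -0.01" --pt "0.025 -0.052 0.4 0 0 -0.01" --pt "0.025 -0.052 0.4 0 0 -0.01" --pt "0.025 -0.052 0.4 0 0 -0.01"

```text
time_s: 27.27
ee_pos: [0.4948, 0.004, 0.1309]
ee_rot: [0.999, -0.037, -0.0, 0.0]
contact_force: [-0.2, -0.3, 0.8]
gripper_width: 0.0853
grip_force: 0.0
```

Run:
```python
from h import *
s=readout.observe();print(s['ee_pos'])
go(.4941,.0041,.0885,-4.1)
```

```text
[0.49478956 0.00398137 0.13089677]
[-0.002 -0.     0.141] [ 0.     0.    -0.001] rows>= 1.016847593943139
```

Call:
play_rows --pt "-0.002 0 0.03 0 0 0" --pt "-0.002 0 0.07 0 0 0" --pt "-0.002 0 0.105 0 0 0" --pt "-0.002 0 0.13 0 0 0" --pt "-0.002 0 0.139 0 0 0" --pt "-0.002 0 0.139 0 0 0" --pt "-0.002 0 0.139 0 0 0"

```text
time_s: 27.85
ee_pos: [0.4941, 0.0043, 0.0891]
ee_rot: [0.999, -0.036, -0.0, 0.0]
contact_force: [-0.5, 0.5, 1.1]
gripper_width: 0.0853
grip_force: 0.0
```

Call:
play_rows --pt "0 0 0 0 0 0" --pt "0 0 0 0 0 0" --pt "0 0 0 0 0 0" --pt "0 0 0 0 0 0" --pt "0 0 0 0 0 0" --pt "0 0 0 0 0 0" --pt "0 0 0 0 0 0" --pt "0 0 0 0 0 0" --gripper 0.2

```text
time_s: 28.52
ee_pos: [0.4949, 0.0043, 0.0899]
ee_rot: [0.999, -0.036, 0.001, -0.0]
contact_force: [-0.8, 0.8, 5.6]
gripper_width: 0.047
grip_force: 64.1
```

Call:
play_rows --pt "0 0 -0.02 0 0 0" --pt "0 0 -0.05 0 0 0" --pt "0 0 -0.1 0 0 0" --pt "0 0 -0.17 0 0 0" --pt "0 0 -0.25 0 0 0" --pt "0 0 -0.33 0 0 0" --pt "0 0 -0.4 0 0 0" --pt "0 0 -0.45 0 0 0" --pt "0 0 -0.47 0 0 0" --pt "0 0 -0.47 0 0 0" --pt "0 0 -0.47 0 0 0"

```text
time_s: 29.43
ee_pos: [0.4936, 0.0042, 0.2297]
ee_rot: [0.999, -0.037, -0.0, 0.0]
contact_force: [-0.5, -0.1, -1.8]
gripper_width: 0.0465
grip_force: 63.3
```

Run:
```python
from h import *
s=readout.observe();print(s['ee_pos'],s['contact_force'],s['gripper_width'],s['time_s'])
go(.555,-.12,.228,20)
go(.545,-.15,.228,20)
```

```text
[0.49359163 0.00424664 0.22968077] [-0.46114348 -0.06644144 -1.75076769] 0.046534644854657456 29.4333
[0.234 0.398 0.006] [-0.     0.    -0.134] rows>= 3.377721291632306
[0.208 0.5   0.006] [-0.     0.    -0.134] rows>= 3.899200247608536
```

Call:
play_rows --pt "0.02 0.04 0 0 0 -0.02" --pt "0.06 0.1 0 0 0 -0.04" --pt "0.1 0.18 0 0 0 -0.06" --pt "0.14 0.26 0 0 0 -0.08" --pt "0.18 0.34 0 0 0 -0.1" --pt "0.21 0.4 0 0 0 -0.12" --pt "0.213 0.43 0 0 0 -0.134" --pt "0.213 0.43 0 0 0 -0.134" --pt "0.213 0.43 0 0 0 -0.134" --pt "0.213 0.43 0 0 0 -0.134"

```text
time_s: 30.27
ee_pos: [0.5474, -0.1283, 0.2286]
ee_rot: [0.985, 0.173, -0.001, -0.001]
contact_force: [0.1, 0.2, -1.5]
gripper_width: 0.0468
grip_force: 63.3
```

Run:
```python
from h import *
s=readout.observe();print(s['ee_pos'])
d=snap('wrist','w12.png'); Ri=R.from_quat(s['ee_rot']).inv()
m=tray(d,(.572,-.2265),.116,.072,20)
rect(d,m,0);rect(d,m,.017)
c=max(cv2.findContours(m,0,1)[0],key=cv2.contourArea)
W=lambda z:onz(d,cv2.approxPolyDP(c,4,True).reshape(-1,2),z)[:,:2].round(4).tolist()
print(cv2.approxPolyDP(c,4,True).reshape(-1,2).tolist(),W(0),W(.017))
for xx in(.574,.570): go(xx,-.2265,.228,20)
```

```text
[ 0.54738345 -0.12828441  0.22857653]
roi [[334, 119], [450, 119], [429, 281], [328, 281]]
c [ 563.2 -230.6] size [136.4  84.3] long 19.3 px [388. 210.]
c [ 634.5 -244.5] size [0. 0.] long 0.0 px [433. 149.]
c [ 631.5 -244. ] size [0. 0.] long 0.0 px [431. 152.]
c [ 603.8 -177.7] size [2.9 0.6] long 41.4 px [351. 156.]
c [ 565.9 -223.5] size [128.6  79.5] long 19.3 px [388. 210.]
c [ 633.1 -236.7] size [0. 0.] long 0.0 px [433. 149.]
c [ 630.2 -236.2] size [0. 0.] long 0.0 px [431. 152.]
c [ 604.2 -173.7] size [2.7 0.5] long 41.4 px [351. 156.]
[[438, 144], [353, 143], [348, 246], [339, 251], [349, 281], [372, 276], [361, 276], [360, 272], [369, 272], [359, 272], [354, 261], [369, 270], [422, 270], [428, 148], [435, 148], [435, 174]] [[0.64, -0.2467], [0.6146, -0.1748], [0.5229, -0.209], [0.5151, -0.2028], [0.4888, -0.2246], [0.5016, -0.244], [0.4979, -0.2337], [0.5016, -0.231], [0.5046, -0.2394], [0.5012, -0.2301], [0.5104, -0.2207], [0.5066, -0.2385], [0.5244, -0.2882], [0.6337, -0.2399], [0.6359, -0.2458], [0.6148, -0.2565]] [[0.6383, -0.2388], [0.6144, -0.171], [0.5278, -0.2032], [0.5205, -0.1973], [0.4957, -0.2179], [0.5078, -0.2362], [0.5043, -0.2265], [0.5077, -0.224], [0.5106, -0.2319], [0.5074, -0.2231], [0.5161, -0.2142], [0.5125, -0.2311], [0.5293, -0.2779], [0.6324, -0.2323], [0.6344, -0.2379], [0.6145, -0.248]]
[-0.029  0.338  0.003] [-0.001  0.001 -0.   ] rows>= 2.4430974489782398
[-0.041  0.334  0.003] [-0.001  0.001 -0.   ] rows>= 2.4199841242496136
```

The tray's far and near-right corners give 72 × 116 at rim height, so its centre is (0.572,-0.2245) at 19.5°.

Run:
```python
from h import *
go(.5727,-.2245,.14,19.5)
```

```text
[-0.03   0.331  0.296] [-0.001  0.001  0.002] rows>= 3.2026991234940136
```

Call:
play_rows --pt "-0.005 0.05 0 0 0 0" --pt "-0.012 0.13 0 0 0 0" --pt "-0.02 0.22 0 0 0 0" --pt "-0.028 0.3 0.02 0 0 0.002" --pt "-0.03 0.331 0.06 0 0 0.002" --pt "-0.03 0.331 0.13 0 0 0.002" --pt "-0.03 0.331 0.2 0 0 0.002" --pt "-0.03 0.331 0.26 0 0 0.002" --pt "-0.03 0.331 0.29 0 0 0.002" --pt "-0.03 0.331 0.296 0 0 0.002" --pt "-0.03 0.331 0.296 0 0 0.002" --pt "-0.03 0.331 0.296 0 0 0.002"

```text
time_s: 31.32
ee_pos: [0.5745, -0.2255, 0.1422]
ee_rot: [0.985, 0.17, 0.001, 0.0]
contact_force: [0.3, -0.6, -2.6]
gripper_width: 0.047
grip_force: 63.3
```

Run:
```python
from h import *
s=readout.observe();print(s['ee_pos'],s['gripper_width'])
go(.5727,-.2245,.0835,19.5)
```

```text
[ 0.57447959 -0.22548729  0.14220541] 0.04700527453518384
[-0.005 -0.005  0.196] [ 0.    -0.     0.001] rows>= 1.4086493042530532
```

Call:
play_rows --pt "-0.004 -0.004 0.03 0 0 0" --pt "-0.004 -0.004 0.07 0 0 0" --pt "-0.004 -0.004 0.11 0 0 0" --pt "-0.004 -0.004 0.15 0 0 0" --pt "-0.004 -0.004 0.18 0 0 0" --pt "-0.004 -0.004 0.19 0 0 0" --pt "-0.004 -0.004 0.194 0 0 0" --pt "-0.004 -0.004 0.194 0 0 0" --pt "-0.004 -0.004 0.194 0 0 0"

```text
time_s: 32.07
ee_pos: [0.5722, -0.2247, 0.0826]
ee_rot: [0.985, 0.17, -0.0, -0.0]
contact_force: [0.1, -0.2, -1.3]
gripper_width: 0.047
grip_force: 63.3
```

Call:
play_rows --pt "0 0 0 0 0 0" --pt "0 0 0 0 0 0" --pt "0 0 0 0 0 0" --pt "0 0 0 0 0 0" --pt "0 0 0 0 0 0" --pt "0 0 0 0 0 0" --gripper -0.5

```text
time_s: 32.57
ee_pos: [0.5724, -0.2248, 0.0833]
ee_rot: [0.985, 0.17, 0.0, 0.0]
contact_force: [0.1, -0.4, -0.0]
gripper_width: 0.0639
grip_force: 0.0
```

Call:
play_rows --pt "0 0 -0.03 0 0 0" --pt "0 0 -0.08 0 0 0" --pt "0 0 -0.16 0 0 0" --pt "0 0 -0.26 0 0 0" --pt "0 0 -0.36 0 0 0" --pt "0 0 -0.46 0 0 0" --pt "0 0 -0.52 0 0 0" --pt "0 0 -0.56 0 0 0" --pt "0 0 -0.56 0 0 0" --pt "0 0 -0.56 0 0 0"

```text
time_s: 33.4
ee_pos: [0.5723, -0.2247, 0.2515]
ee_rot: [0.985, 0.17, 0.0, 0.0]
contact_force: [-0.5, 0.1, -0.3]
gripper_width: 0.0642
grip_force: 0.0
```

Run:
```python
from h import *
s=readout.observe();print(s['ee_pos'],s['time_s'])
d=snap('wrist','w13.png'); hsv=cv2.cvtColor(d['image'],cv2.COLOR_RGB2HSV); v=hsv[...,2]
w=np.zeros(v.shape,np.uint8); a=np.radians(19.5); u=np.array([np.cos(a),np.sin(a)]); n=np.array([-u[1],u[0]]); c0=np.array([.572,-.2245])
q=np.int32(proj(d,[np.r_[c0+i*u*.054+j*n*.032,.01] for i,j in((1,1),(1,-1),(-1,-1),(-1,1))])); cv2.fillPoly(w,[q],255)
for t in (70,90): rect(d,cv2.morphologyEx(cv2.inRange(v,0,t)&w,cv2.MORPH_CLOSE,np.ones((7,7))),.033)
def prof(P,Q,z,k=29): 
    p=np.int32(np.round(proj(d,[np.r_[P+(Q-P)*i/(k-1),z] for i in range(k)]))); return [int(v[y,x]) for x,y in p]
print(prof(c0-u*.07,c0+u*.07,.033)); print(prof(c0-n*.05,c0+n*.05,.033))
```

```text
[ 0.57229868 -0.22474508  0.25151317] 33.4
c [ 572.4 -225.9] size [89.3 45.9] long 19.5 px [279. 197.]
c [ 572.4 -225.9] size [89.3 46.4] long 19.6 px [279. 197.]
c [ 525.4 -209.4] size [11.8  0.9] long 22.6 px [245. 239.]
[34, 35, 34, 33, 132, 40, 40, 45, 46, 63, 126, 68, 64, 69, 71, 118, 134, 70, 83, 72, 62, 62, 62, 121, 215, 145, 40, 34, 33]
[44, 35, 44, 40, 35, 203, 207, 128, 65, 68, 99, 89, 100, 79, 71, 73, 69, 76, 79, 70, 80, 154, 204, 45, 49, 36, 39, 36, 38]
```

The brick lies flat and aligned in its tray, so everything is placed.

```bash
python3 -c "
from h import *
print(env.hand_in())"
```

```text
the job is handed in; nothing more can be done
None
```

I put the tall cup, wide cup, hub and power brick away in that order, each in its own stand or tray, and handed the job in at about 33 s; hand-in gave no verdict. I did not re-check the stapler, tape or green cup in a last picture, but no move went near them.

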